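# Turn the face-down wafer carrier over onto the loading pad

## Robot

A 6-joint arm with a two-finger parallel gripper is mounted at the origin on the work surface. World frame = base frame: x ahead of the robot, y to its left, z up, the work surface at z = 0. Lengths are in m, angles in rad, forces in N, time in s.
With the tool pointing down it reaches from about 0.3 to 1 m from the base axis. Payload 5.1 kg.
Tool frame: the origin (TCP) lies between the finger pads; the fingertips stand 22 mm ahead of it and the grasp point (between the pads) lies 3 mm ahead of it; x points along the fingers, y is the direction in which the jaws open and shut, and the axes are right-handed (so a half turn about x gives the same grasp; the last joint's range is limited). The gripper opens to 95 mm and grips with 3 to 60 N. Pads are 20 mm wide; open, the fingers measure 119 mm over their backs; the gripper's body (75 mm by 180 mm) begins 59 mm behind the grasp point.
Start: joints at [-1.24, 0.124, 1.65, -0, 1.367, -0.083], TCP at [0.261, -0.595, 0.237] pointing down, gripper open.
Joint ranges: [-2.61, 2.61], [-1.02, 2.33], [0.03, 2.71], [-1.35, 4.49], [0.32, 2.68], [-2.91, 2.91]. Speed limits (rad/s): [2.57, 2.57, 3.14, 3.14, 3.14, 3.14].

## Interface

Orientations are given as a rotation vector (axis times angle).
In Python, from rig import env, kinematics, eyes, ticket gives the robot as it stands. Calls block until the motion is done:
- env.goto(position, orientation): joint-space move of the TCP to a pose.
- env.line_to(position, frame=None, feed=0.15, stop_force=None): straight line of the TCP; frame=None keeps the orientation; feed is the mean speed in m/s. With stop_force (N) it stops when the force on the tool has changed by that much, and returns True; else False.
- env.set_joints(angles): joint-space move.
- env.command_gripper(opening): finger opening in m; the grip force is fixed at half the most; returns when the fingers have stopped.
- env.wait(seconds).
- kinematics.ik(position, orientation): joint angles nearest the present ones, or None.
- env.get_obs(): the state.
- eyes.get_image(name): name is "scene" or "top" or "wrist"; returns (picture, depth): 480x640x3 uint8, blue, green, red; 480x640 float32, m along the optical axis (not along the pixel's ray), 0 where there is no reading.
- eyes.calibration(name): a dict with "vfov" (degrees; the focal length in pixels is half the picture's height over the tangent of half this angle, whatever the lens; pixels are square), "cx", "cy" (the principal point, pixels), "D" ([k1, k2, p1, p2, k3] as OpenCV has them; the pictures are not rectified), "R" (3x3) and "t" (3): a world point X has camera coordinates R X + t; the wrist camera has in their place "mount" (4x4, takes a point from camera to tool coordinates, whose origin is the TCP and whose axes are the tool frame's). Camera axes: x right, y down, z forward; pixel columns grow to the right and rows downward; lengths in m; the calibration is good to about 2 mm. A picture is of the moment at which its call begins: read the wrist's pose just before it. calibration takes no time and is no camera call.
A pose or a line that the arm cannot do raises env.IKError and nothing moves.
- ticket.close_job(): hands the job in, once; it reports no verdict.
The state is a dict: "clock": time; "joint_positions": joint angles; "joint_vel": joint speeds; "effort": joint torques, N m; "ee_pos": TCP position; "tool_rot": TCP orientation; "contact_force": force on the tool from outside, world axes, zero at the start; "torque": the same for the moment, N m; "gripper_width": finger opening in m.
Only numpy, scipy, OpenCV 4.12 (cv2) and the standard library are available. Lean on these libraries where they do the work, as an engineer would, in place of code of your own. Each camera call takes 0.05 s, during which the arm holds its last target.

## Task

One of the three black wafer carriers on the bench has arrived face down: it shows its back with the raised X-shaped ribs instead of its round wafer. Turn that carrier over and lay it gently, wafer up, flat on the white loading pad, its plate centred on the outlined square and lying in line with the guide rails (either way round). Leave the other two carriers where they are.

Things in the scene. Friction and masses are not known exactly. Their poses are not given: they have to be found in the camera images.
- carrier_center (a point): Centre (half-way up) of the face-down carrier: black square plate 76 x 76 mm, 20 thick, 0.22 to 0.4 kg, flat on the bench. z points out of its ribbed back: up at the start, straight down once the wafer (grey disc, 58 mm across) is up. x points from its grip bar to the plate, at the start roughly away from the robot. Two arms at y = +-35 mm reach 45 mm beyond the plate's -x edge to hold the bar.
- carrier_bar (a point): Middle of that carrier's steel grip bar (12 mm thick, 60 mm free length along y, 76 mm from carrier_center; 32 mm clear gap to the plate). It spins freely in the arms: pinched along x and lifted over 130 mm, the plate swings to hang 114 mm below it, wafer facing the side the bar was on. Edge set down, then bar led down sideways, the plate lies flat: wafer up if bar is led away from the wafer side.
- pad_center (a point): Centre of the upper surface of the loading pad, a white plate fixed to the bench, 200 mm (x) by 140 mm (y), surface 8 mm above the bench. A guide rail 12 mm wide runs along x on each long side, 10 mm high above the surface, 116 mm clear between them; both ends are open. A grey outline of an 84 mm square marks the middle. x points roughly away from the robot, z up.
- spare_a_center (a point): Centre of a carrier of the same shape and size that already lies wafer up (its z points up, out of its wafer); to be left alone.
- spare_b_center (a point): Centre of the other carrier that already lies wafer up (its z points up, out of its wafer); to be left alone.
Things that resemble listed ones, but are neither listed nor needed, are in the scene too. What is shaped like the part that bears carrier_center but pink, red or yellow is not meant.

How it is judged:
At the end, for the whole second after the job is handed in: The carrier that was face down lies at rest on the loading pad, wafer up and flat (within 10 degrees; its centre 6 to 14 mm above the pad's surface), its centre within 20 mm of the pad's centre and in line with the rails within about 11 degrees, either way round (horizontal distance between carrier_center and pad_center below 0.02 m and z of carrier_center in the frame of pad_center between 0.006 and 0.014 m and angle between carrier_center's own z axis and vertical above 2.967 rad and angle between the x axis of carrier_center and the x axis of pad_center, either way round below 0.19 rad and linear speed of carrier below 0.02 m/s); the robot touches nothing.
It fails at once if a carrier that was already wafer up is moved by more than 20 mm or turned over (distance of any of spare_a_center, spare_b_center from where it was at the start of the episode above 0.02 m or angle between any of spare_a_center, spare_b_center's own z axis and vertical above 0.5 rad).
It fails at once if the face-down carrier is dropped or thrown: faster than 0.6 m/s while the fingers do not hold it (linear speed of carrier above 0.6 m/s and contact force between the fingers and carrier below 0.05 N).
It also fails if it takes over 51 s, if anything falls off the work surface, if the arm or the gripper's body presses on something with over 40 N, if the wrist force passes 120 N, or if a joint passes its speed limit or range.

## Working session

There is one attempt and no reset: what is moved stays moved. The work goes in short steps, each a Python script; the robot and the scene stay as the last script left them, time stands still between calls to the robot, and variables do not carry over. Pictures are saved under pics/ and viewed, and the job is handed in when it is done.

```bash
ls; mkdir -p pics; python3 - <<'E'
from rig import env, kinematics, eyes, ticket
import cv2,numpy as np
print(env.get_obs())
for n in ("scene","top","wrist"):
    c=eyes.calibration(n);print(n,c)
    p,d=eyes.get_image(n);cv2.imwrite(f"pics/{n}0.png",p);np.save(f"pics/{n}0.npy",d)
E
```

```text
pics
{'clock': 0.0, 'joint_positions': array([-1.23959569e+00,  1.24493655e-01,  1.65170443e+00, -4.02329716e-05,
        1.36748478e+00, -8.25724836e-02]), 'joint_vel': array([-0.00040906,  0.00012548,  0.00053196, -0.0011175 ,  0.00022217,
        0.00152618]), 'effort': array([ 1.70209420e-03, -4.17596912e+01, -3.59932137e+01,  7.74770812e-02,
        4.92136669e-02, -1.98642756e-04]), 'ee_pos': array([ 0.26112441, -0.59457664,  0.23537643]), 'tool_rot': array([ 1.99397174,  0.42069466, -1.99457952]), 'contact_force': array([ 0.39431515, -0.45808386, -1.09194489]), 'torque': array([-0.05954466, -0.02623818, -0.07009743]), 'gripper_width': 0.09525040805052104}
scene {'vfov': 43.50217554749665, 'cx': 325.5748554397921, 'cy': 247.31954214562887, 'D': array([0.0216773, 0.       , 0.       , 0.       , 0.       ]), 'R': array([[-0.60789548,  0.79377901,  0.01944134],
       [ 0.45436433,  0.36783449, -0.81132659],
       [-0.65116521, -0.48436832, -0.5842698 ]]), 't': array([ 0.25478401, -0.21810178,  1.70734424])}
top {'vfov': 52.085207856269754, 'cx': 320.8001569511323, 'cy': 233.2360352477552, 'D': array([-0.03520678,  0.        ,  0.        ,  0.        ,  0.        ]), 'R': array([[ 0.00640514, -0.99997445,  0.00317385],
       [-0.98072887, -0.00690159, -0.19525178],
       [ 0.19526869, -0.00186207, -0.98074802]]), 't': array([0.03007015, 0.47497216, 0.94081345])}
wrist {'vfov': 66.95711382674966, 'cx': 326.10772552742645, 'cy': 241.24716332593624, 'D': array([-0.05656692,  0.        ,  0.        ,  0.        ,  0.        ]), 'mount': array([[ 1.00487297e-03, -2.65155621e-01,  9.64205106e-01,
        -1.47637453e-01],
       [ 9.99998656e-01,  1.51552504e-03, -6.25408053e-04,
         6.43262111e-04],
       [-1.29544652e-03,  9.64204439e-01,  2.65156788e-01,
        -7.40469822e-02],
       [ 0.00000000e+00,  0.00000000e+00,  0.00000000e+00,
         1.00000000e+00]])}
```

View pics/top0.png

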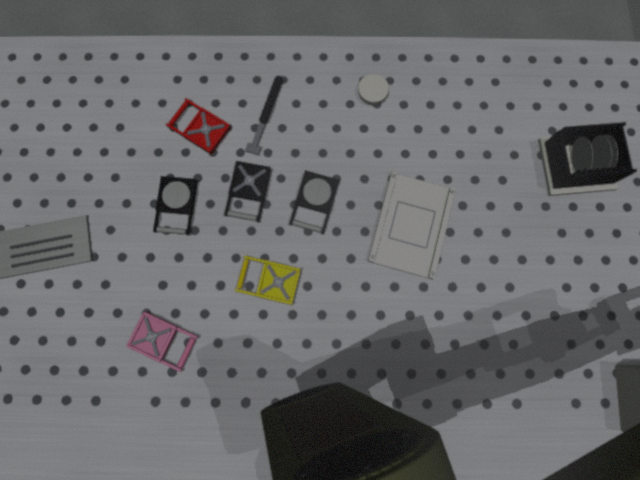

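View pics/scene0.png

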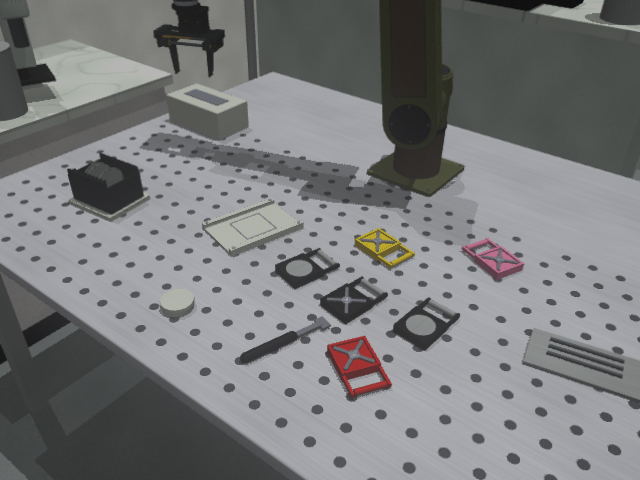

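Top view: the candidates for the face-down carrier are the ribbed X plates: red (200,127), yellow (270,280), pink (163,340) and black (248,190). The black ones at (176,205) and (315,202) show grey discs, so they are the spares. Only black (248,190) fits. I'll confirm that in an enlarged crop.

```bash
python3 - <<'E'
import cv2,numpy as np
p=cv2.imread('pics/top0.png');q=cv2.imread('pics/scene0.png')
a=cv2.resize(p[150:290,140:340],None,fx=4,fy=4,interpolation=cv2.INTER_CUBIC)
cv2.imwrite('pics/top_c.png',a)
cv2.imwrite('pics/scene_c.png',cv2.resize(q[235:355,270:470],None,fx=4,fy=4,interpolation=cv2.INTER_CUBIC))
cv2.imwrite('pics/top_pad.png',cv2.resize(p[165:290,355:465],None,fx=4.5,fy=4.5,interpolation=cv2.INTER_CUBIC))
cv2.imwrite('pics/scene_pad.png',cv2.resize(q[190:260,190:315],None,fx=6,fy=6,interpolation=cv2.INTER_CUBIC))
E
```

```text
(no output)
```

View pics/top_c.png

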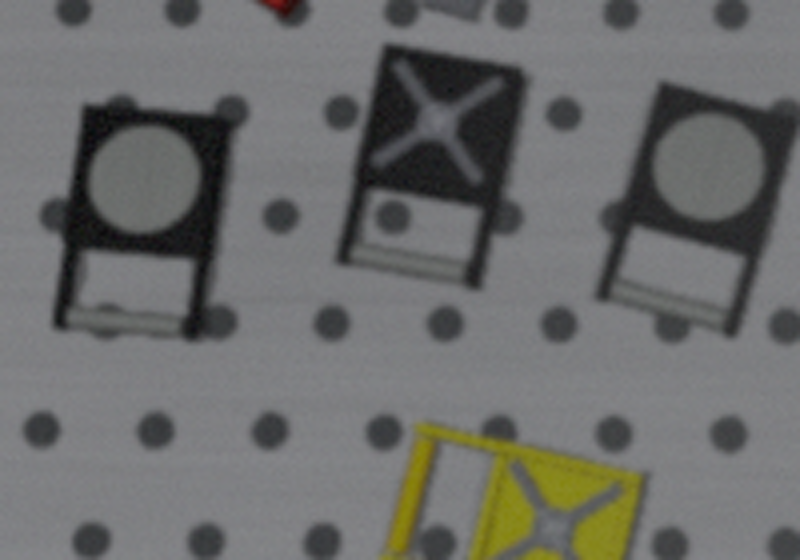

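View pics/scene_c.png

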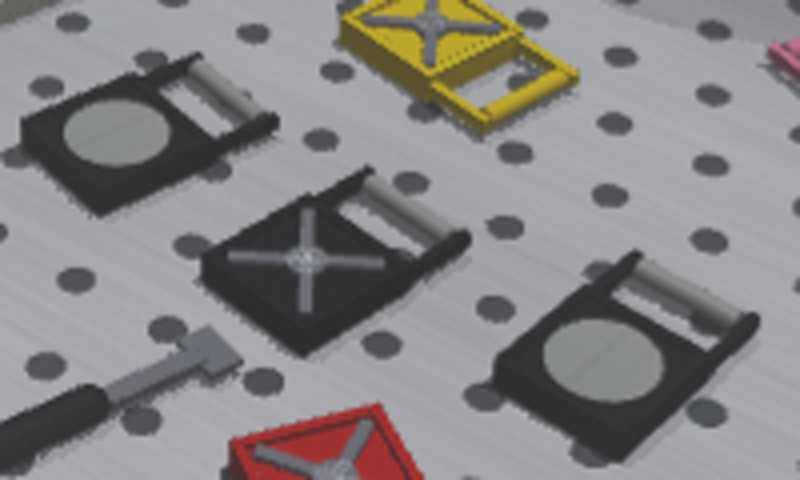

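View pics/top_pad.png

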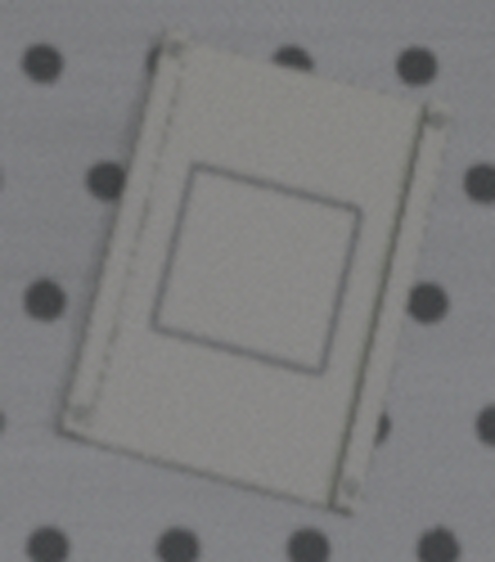

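View pics/scene_pad.png

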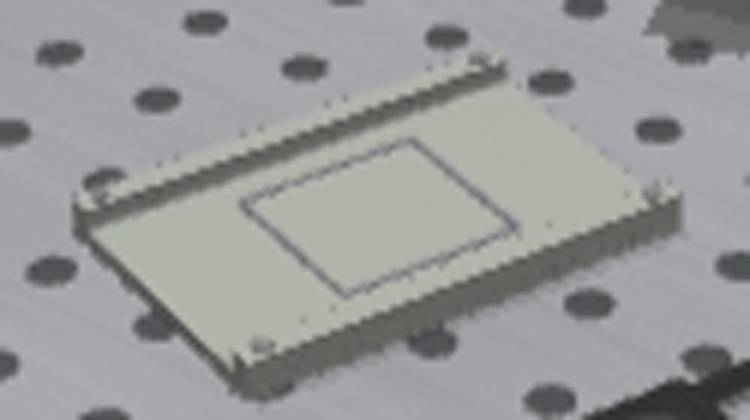

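The crops confirm it: black carrier with the X at top (250,181) and bar centre about (242,216), with a wafer-up spare on each side. Next I'll triangulate from top and scene.

```bash
cat > h.py <<'E'
from rig import env, kinematics, eyes, ticket
import cv2,numpy as np
from scipy.spatial.transform import Rotation as Ro
def K(c): 
    f=240/np.tan(np.radians(c['vfov'])/2); return np.array([[f,0,c['cx']],[0,f,c['cy']],[0,0,1]])
def Rt(n,obs=None):
    c=eyes.calibration(n)
    if 'R' in c: return c,c['R'],c['t']
    T=np.eye(4);T[:3,:3]=Ro.from_rotvec(obs['tool_rot']).as_matrix();T[:3,3]=obs['ee_pos']
    M=np.linalg.inv(T@c['mount']);return c,M[:3,:3],M[:3,3]
def ray(n,uv,obs=None):
    c,R,t=Rt(n,obs)
    x=cv2.undistortPoints(np.array(uv,float).reshape(-1,1,2),K(c),c['D'],None,None).reshape(-1,2)
    d=np.c_[x,np.ones(len(x))]@R; return -R.T@t,d/np.linalg.norm(d,axis=1)[:,None]
def onz(n,uv,z,obs=None):
    o,d=ray(n,uv,obs); return o+d*((z-o[2])/d[:,2])[:,None]
def tri(r1,r2):
    (o1,D1),(o2,D2)=r1,r2;out=[]
    for a,b in zip(D1,D2):
        s=np.linalg.lstsq(np.c_[a,-b],o2-o1,rcond=None)[0]
        p,q=o1+a*s[0],o2+b*s[1];out.append(np.r_[(p+q)/2,np.linalg.norm(p-q)])
    return np.array(out)
def proj(n,P,obs=None):
    c,R,t=Rt(n,obs);return cv2.projectPoints(np.array(P,float).reshape(-1,1,3),cv2.Rodrigues(R)[0],t,K(c),c['D'])[0].reshape(-1,2)
def crop(uv,s,ox,oy): return (np.array(uv,float)+.5)/s-.5+[ox,oy]
E
python3 - <<'E'
from h import *
np.set_printoptions(precision=4,suppress=True)
T=crop([(440,124),(355,252),(465,272)],4,140,150);S=crop([(307,260),(372,180),(448,235)],4,270,235)
print(tri(ray('top',T),ray('scene',S)))
print('z.02',onz('top',T[:1],.02),onz('scene',S[:1],.02));print(onz('top',T,.01+.003),onz('scene',S,.013))
T=crop([(195,165),(358,208),(322,373),(155,328)],4.5,355,165);S=crop([(346,296),(242,204),(413,140),(517,230)],6,190,190)
P=tri(ray('top',T),ray('scene',S));print(P,P.mean(0))
for n,u in(('top',T),('scene',S)):
    q=onz(n,u,.008);print(q.mean(0),[np.linalg.norm(q[i]-q[i-1]) for i in range(4)],np.degrees(np.arctan2(*(q[0]+q[1]-q[2]-q[3])[[1,0]])))
E
```

```text
[[ 0.5931  0.1853  0.0165  0.0012]
 [ 0.5294  0.2056  0.0377  0.0409]
 [ 0.5093  0.1927 -0.0153  0.0449]]
z.02 [[0.5924 0.1843 0.02  ]] [[0.5962 0.1881 0.02  ]]
[[0.5946 0.1854 0.013 ]
 [0.5242 0.2276 0.013 ]
 [0.5139 0.1694 0.013 ]] [[0.5894 0.1835 0.013 ]
 [0.515  0.1725 0.013 ]
 [0.5277 0.2289 0.013 ]]
[[ 0.5527 -0.1296  0.0064  0.0017]
 [ 0.5323 -0.206   0.007   0.0015]
 [ 0.4533 -0.186   0.0067  0.0022]
 [ 0.4746 -0.1095  0.0051  0.0012]] [ 0.5032 -0.1578  0.0063  0.0016]
[ 0.5033 -0.1581  0.008 ] [np.float64(0.08102700781030964), np.float64(0.07898411360972843), np.float64(0.08124311565822015), np.float64(0.07980185385997121)] -14.39840984545681
[ 0.5049 -0.1551  0.008 ] [np.float64(0.07923122095844697), np.float64(0.07971932641361457), np.float64(0.08134121983325518), np.float64(0.08077878744495312)] -15.072792069051188
```

Triangulation agrees for the pad (z 6–7 mm, sides 79–81 mm) and the plate. The scene bar ends were listed in swapped order, but the midpoint is fine: bar about (0.520,0.199). Now I'll take two wrist views of the bar and one of the pad.

```bash
cat >> h.py <<'E'
def ori(yawdeg):  # tool x down, tool y along yaw
    a=np.radians(yawdeg);x=np.array([0,0,-1.]);y=np.array([np.cos(a),np.sin(a),0])
    return Ro.from_matrix(np.c_[x,y,np.cross(x,y)]).as_rotvec()
def snap(name):
    o=env.get_obs();p,d=eyes.get_image('wrist');cv2.imwrite(f'pics/{name}.png',p);np.savez(f'pics/{name}.npz',d=d,**o);return o
def ld(name): return dict(np.load(f'pics/{name}.npz'))
E
python3 - <<'E'
from h import *
np.set_printoptions(precision=4,suppress=True)
y=None
for k in(0,180):
    for P,a in(((.50,-.157,.3),-14.5),((.52,.199,.2),-10),((.58,-.176,.03),-14.5)):
        print(k,kinematics.ik(np.array(P),ori(a+k)))
E
```

```text
0 [-0.4067 -0.1901  1.8508 -0.      1.4809 -0.1536]
0 [ 0.2691 -0.0559  1.8973  0.      1.3002  0.4436]
0 [-0.3832  0.2398  1.8928 -0.      1.009  -0.1301]
180 None
180 [ 0.2691 -0.0559  1.8973 -0.      1.3002 -2.698 ]
180 None
```

```bash
python3 - <<'E'
from h import *
env.goto(np.array([.50,-.157,.25]),ori(-14.5));env.wait(.1);snap('w1')
env.goto(np.array([.54,.15,.2]),ori(-10));env.wait(.1);snap('w2')
env.goto(np.array([.525,.205,.2]),ori(-10));env.wait(.1);o=snap('w3');print(o['clock'],o['contact_force'],o['ee_pos'])
p=[cv2.imread(f'pics/w{i}.png') for i in(2,3)]
cv2.imwrite('pics/w23.png',cv2.resize(np.hstack(p),(800,300),interpolation=cv2.INTER_AREA))
E
```

```text
3.9 [ 0.28843953 -0.34989729 -0.4312057 ] [0.52531119 0.20416977 0.20010994]
```

View pics/w2.png

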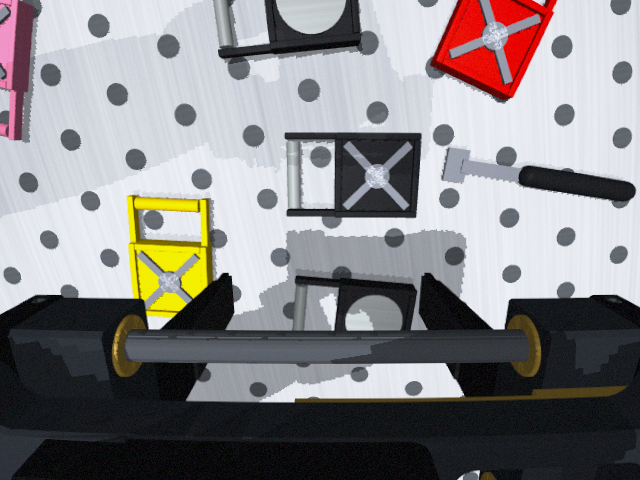

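View pics/w3.png

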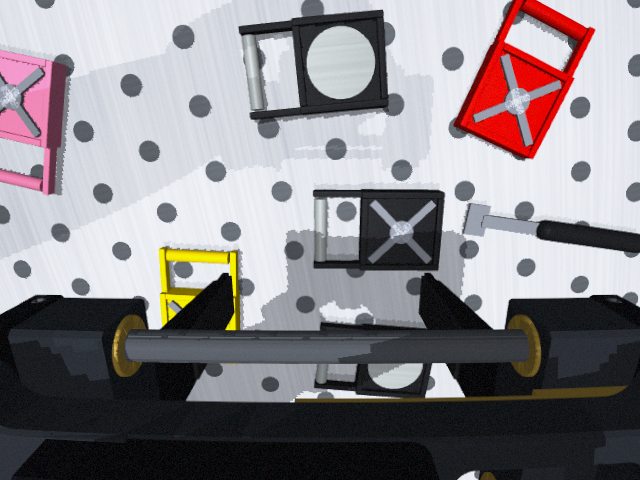

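View pics/w1.png

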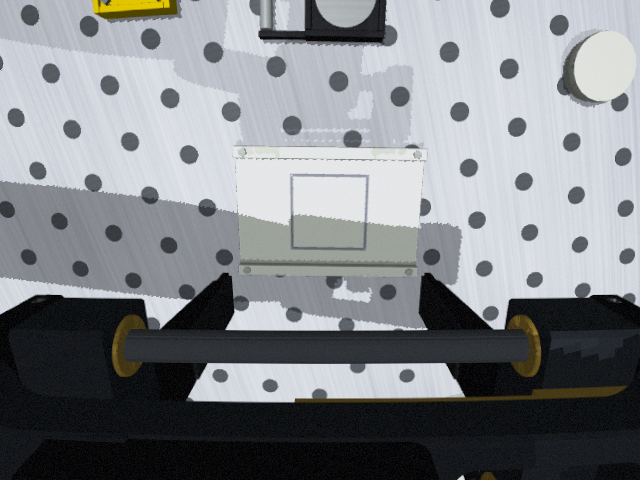

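Wrist views: target bar centre at (293,175) in w2 and (321,230) in w3, with its X at (377,176) and (402,231). The pad outline in w1 is (291,175)–(367,249).

```bash
python3 - <<'E'
from h import *
np.set_printoptions(precision=4,suppress=True)
o1,o2,o3=ld('w1'),ld('w2'),ld('w3')
a=[(377,176),(293,175)];b=[(402,231),(321,230)]
print(tri(ray('wrist',a,o2),ray('wrist',b,o3)))
print(onz('wrist',a,.013,o2),onz('wrist',b,.013,o3))
ends2=[(293,142),(293,208)];q=onz('wrist',ends2,.014,o2);print('bar yaw',q,np.degrees(np.arctan2(*(q[1]-q[0])[[1,0]]))+90)
u=[(291,175),(368,176),(367,249),(291,248)];q=onz('wrist',u,.008,o1);print(q,q.mean(0));e=q[1]+q[2]-q[0]-q[3];print(np.degrees(np.arctan2(e[1],e[0])),np.linalg.norm(e)/2)
tT=crop([(410,263)],4,140,150);tS=crop([(410,208)],4,270,235)
print('bar top/scene',tri(ray('top',tT),ray('scene',tS)))
print(o3['d'][225:236,321],o3['d'][231,380:390])
# depth at bar and bench -> height
c,R,t=Rt('wrist',o3)
for u,v in((321,230),(402,231),(380,200),(346,211),(300,240)):
    z=o3['d'][v,u];x=cv2.undistortPoints(np.array([[[u,v]]],float),K(c),c['D'])[0,0];X=R.T@(np.r_[x,1]*z-t);print((u,v),X)
E
```

```text
[[0.5942 0.1841 0.0144 0.001 ]
 [0.5189 0.1982 0.0139 0.0008]]
[[0.5939 0.1838 0.013 ]
 [0.5184 0.1981 0.013 ]] [[0.5949 0.1838 0.013 ]
 [0.5192 0.1981 0.013 ]]
bar yaw [[0.5242 0.2268 0.014 ]
 [0.5125 0.1683 0.014 ]] -11.309999484044397
[[ 0.4736 -0.1098  0.008 ]
 [ 0.5525 -0.1313  0.008 ]
 [ 0.5335 -0.21    0.008 ]
 [ 0.4514 -0.1876  0.008 ]] [ 0.5027 -0.1597  0.008 ]
-15.26382701831855 0.08349388951655193
bar top/scene [[0.519  0.1992 0.0102 0.0008]]
[0.3387 0.3391 0.3409 0.3401 0.3423 0.3399 0.3415 0.3414 0.3431 0.3419
 0.3422] [0.3426 0.342  0.3419 0.3399 0.3428 0.3418 0.3426 0.3421 0.3412 0.3389]
(321, 230) [0.5194 0.1991 0.0171]
(402, 231) [0.5941 0.1852 0.018 ]
(380, 200) [0.578  0.2173 0.0152]
(346, 211) [ 0.5458  0.2094 -0.0011]
(300, 240) [ 0.4961  0.1885 -0.0004]
```

All measurements agree: bar (0.519,0.1985), axis height about 10 mm, yaw about -11°; pad (0.5033,-0.1585), yaw about -15°. Grasping now.

```bash
python3 - <<'E'
from h import *
np.set_printoptions(precision=4,suppress=True)
B=np.array([.519,.1985,0]);f=ori(-11)
env.command_gripper(.034)
env.goto(B+[0,0,.10],f)
print(env.line_to(B+[0,0,.025],f,feed=.08,stop_force=8))
o=env.get_obs();print(o['clock'],o['ee_pos'],o['contact_force'])
env.command_gripper(0.0)
o=env.get_obs();print(o['clock'],o['ee_pos'],o['contact_force'],o['gripper_width'])
p,_=eyes.get_image('scene');cv2.imwrite('pics/s1.png',cv2.resize(p[200:380,240:480],None,fx=3,fy=3))
E
```

```text
False
6.6333 [0.5196 0.1987 0.0256] [-0.0566  0.5447 -0.0457]
7.15 [0.5191 0.1986 0.0253] [-1.3562  1.5661  3.0144] 0.011224602064678447
```

View pics/s1.png

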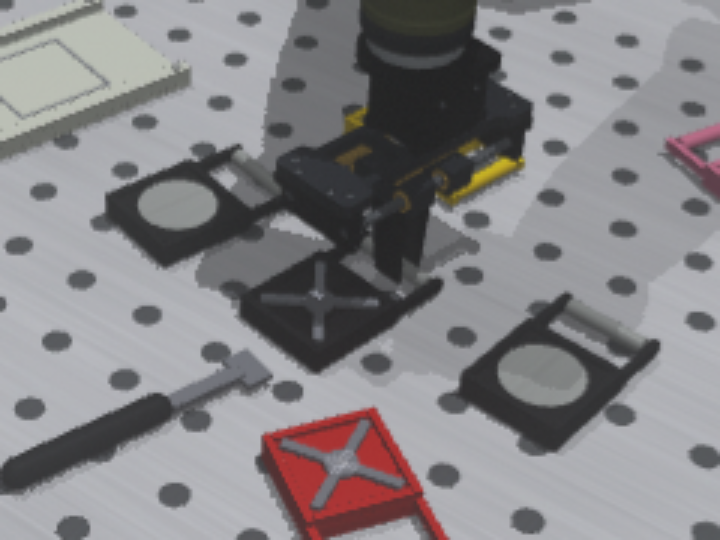

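The bar is held (width 11.2 mm, s1: fingers around the bar at about (405,270)). Lifting.

```bash
python3 - <<'E'
from h import *
np.set_printoptions(precision=4,suppress=True)
f=ori(-11)
env.line_to(np.array([.519,.1985,.225]),f,feed=.07)
o=env.get_obs();print(o['clock'],o['ee_pos'],o['contact_force'],o['gripper_width'])
env.wait(.3)
p,_=eyes.get_image('scene');cv2.imwrite('pics/s2.png',cv2.resize(p[150:380,240:480],None,fx=2.5,fy=2.5))
E
```

```text
10.2083 [0.5189 0.1985 0.2247] [-0.6817  0.1572 -2.9016] 0.011131096821197698
```

View pics/s2.png

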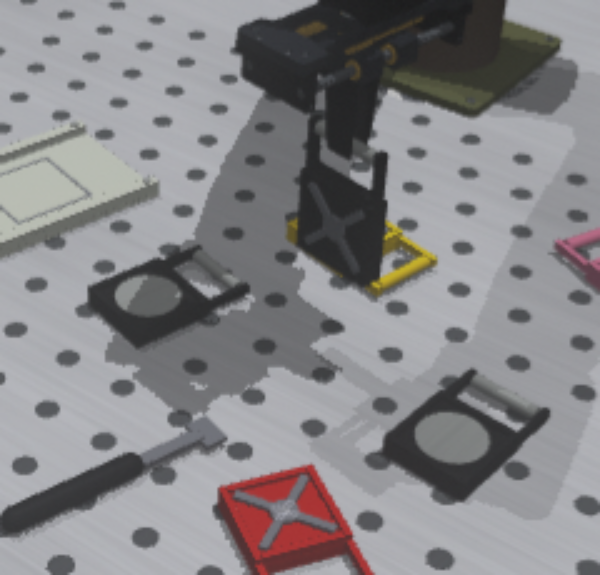

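It hangs vertically, with the ribs away from the robot and the wafer toward it, as intended. Next I'll carry it to the pad and set the edge down at pad x ≈ -40.

```bash
python3 - <<'E'
from h import *
np.set_printoptions(precision=4,suppress=True)
C=np.array([.5033,-.1585,0]);a=np.radians(-15);u=np.array([np.cos(a),np.sin(a),0]);f=ori(-15)
P=C-.048*u
env.line_to(P+[0,0,.2],f,feed=.11);env.wait(.4)
o=env.get_obs();print(o['clock'],o['contact_force'],o['gripper_width'])
env.line_to(P+[0,0,.15],f,feed=.06);env.wait(.3)
o=env.get_obs();print(o['clock'],o['contact_force'])
p,_=eyes.get_image('scene');cv2.imwrite('pics/s3.png',cv2.resize(p[90:290,170:370],None,fx=3,fy=3))
print(env.line_to(P+[0,0,.136],f,feed=.03,stop_force=1.2))
o=env.get_obs();print(o['clock'],o['ee_pos'],o['contact_force'],o['gripper_width'])
p,_=eyes.get_image('scene');cv2.imwrite('pics/s4.png',cv2.resize(p[90:290,170:370],None,fx=3,fy=3))
E
```

```text
14.3 [ 0.7931 -0.2639 -3.0397] 0.010899848355742581
15.5833 [ 0.1011 -0.872  -3.0136]
True
16.075 [ 0.457  -0.1461  0.1372] [ 0.4702 -0.6498  3.8737] 0.011442770339662654
```

View pics/s4.png

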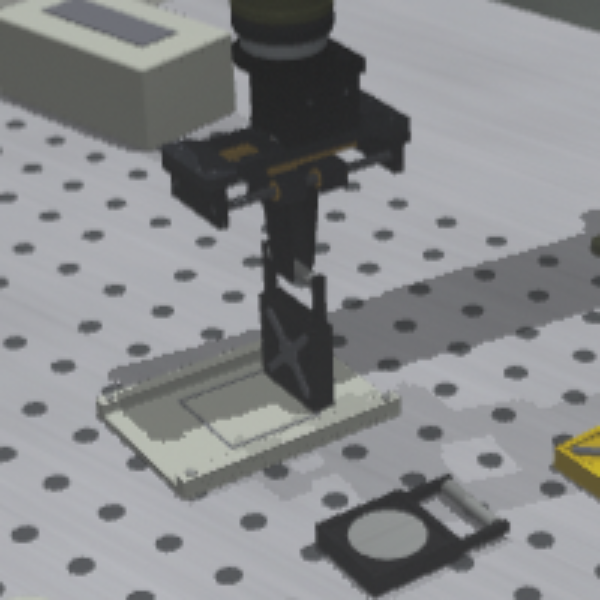

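Contact came at TCP z 0.1372 against a predicted 0.1373. Now I'll lead the bar down along the arc.

```bash
python3 - <<'E'
from h import *
np.set_printoptions(precision=4,suppress=True)
C=np.array([.5033,-.1585,0]);a=np.radians(-15);u=np.array([np.cos(a),np.sin(a),0]);f=ori(-15)
r=.1144
for th in np.radians([92,80,68,56,44,32,22,13,6.0]):
    x=-.038+r*np.cos(th);z=.008+r*np.sin(th)+.0153
    env.line_to(C+x*u+[0,0,z],f,feed=.07)
    o=env.get_obs();print(round(o['clock'],2),round(np.degrees(th)),o['ee_pos'],o['contact_force'],o['gripper_width'])
    if abs(np.degrees(th)-56)<1: p,_=eyes.get_image('scene');cv2.imwrite('pics/s5.png',cv2.resize(p[90:290,170:370],None,fx=3,fy=3))
p,_=eyes.get_image('scene');cv2.imwrite('pics/s6.png',cv2.resize(p[90:290,170:370],None,fx=3,fy=3))
E
```

```text
16.38 92 [ 0.4629 -0.1477  0.1374] [ 0.0385 -0.3366  0.9178] 0.011540623045230888
16.88 80 [ 0.4866 -0.154   0.1368] [1.7001 0.551  4.887 ] 0.0109678755021321
17.37 68 [ 0.5098 -0.1603  0.1311] [2.4594 0.2435 6.6571] 0.01129408032466578
17.86 56 [ 0.5312 -0.166   0.1204] [ 4.1392 -0.871   7.6011] 0.01123201430756305
18.4 44 [ 0.5459 -0.1699  0.1025] [ 2.3057 -1.1934  0.9362] 0.01153276949810647
18.89 32 [ 0.5592 -0.1734  0.0825] [ 0.1261  0.2037 -0.9879] 0.011082167540060608
19.32 22 [ 0.5685 -0.1759  0.0653] [-0.808  -0.3615 -1.6134] 0.011156027563722547
19.73 13 [ 0.5739 -0.1774  0.0484] [-0.0546  0.4178 -0.8659] 0.011031659746268074
20.08 6 [ 0.576  -0.1779  0.0345] [-0.7509  0.0917 -0.4874] 0.011115047720065009
```

View pics/s6.png

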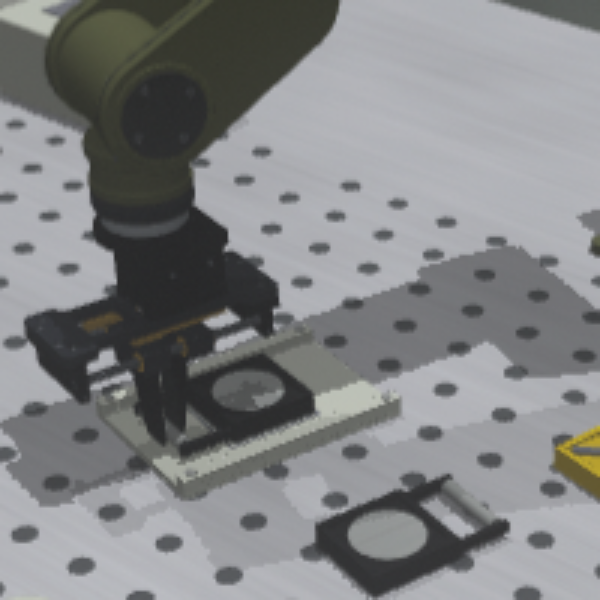

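It is wafer up on the pad. I'll lower the last millimetre, release, retreat straight up and check.

```bash
python3 - <<'E'
from h import *
np.set_printoptions(precision=4,suppress=True)
o=env.get_obs();p=o['ee_pos'].copy();p[2]=.0333
print(env.line_to(p,ori(-15),feed=.01,stop_force=4));print(env.get_obs()['ee_pos'])
env.command_gripper(.032)
print(env.get_obs()['contact_force'])
p[2]=.12;env.line_to(p,ori(-15),feed=.08)
env.goto(np.array([.50,-.157,.25]),ori(-14.5));env.wait(.1);o=snap('w9');print(o['clock'])
p,_=eyes.get_image('scene');cv2.imwrite('pics/s9.png',p)
E
```

```text
False
[ 0.5762 -0.178   0.0335]
[ 0.2394 -0.1612  0.2939]
23.0917
```

View pics/w9.png

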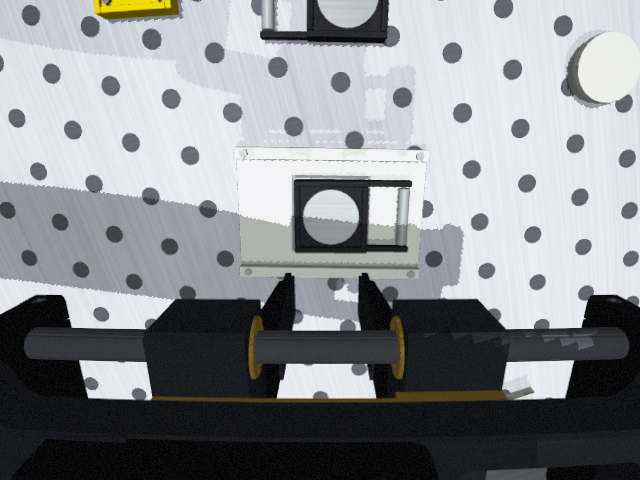

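View pics/s9.png

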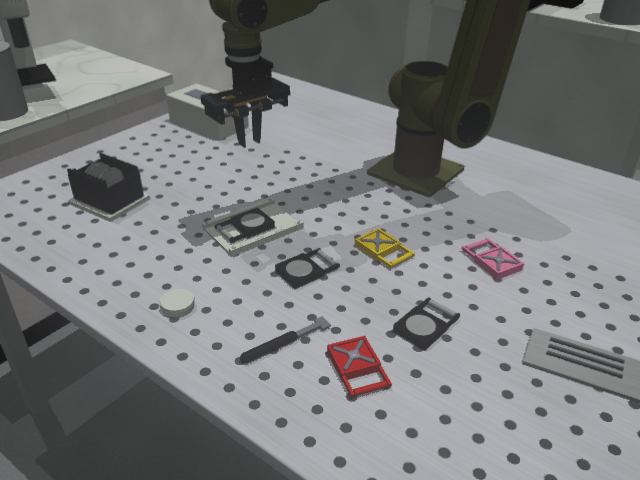

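Wrist view: wafer centre at (331,217), bar at (403,217), and the plate inside the outline. The spares appear unmoved in the scene view. Here is the numeric check.

```bash
python3 - <<'E'
from h import *
np.set_printoptions(precision=4,suppress=True)
o=ld('w9');q=onz('wrist',[(331,217),(403,217)],.028,o);print(q,'off',q[0][:2]-[.503,-.1585],np.degrees(np.arctan2(*(q[1]-q[0])[[1,0]])))
q1=onz('wrist',[(410,160)],.018,o)
c,R,t=Rt('wrist',o)
pts=[]
for uu,v in((331,200),(331,217),(331,235),(315,217),(345,217),(280,200),(280,225)):
    w=o['d'][v-2:v+3,uu-2:uu+3];z=np.median(w);x=cv2.undistortPoints(np.array([[[uu,v]]],float),K(c),c['D'])[0,0];print((uu,v),R.T@(np.r_[x,1]*z-t))
p=cv2.imread('pics/s9.png').astype(int);a=cv2.imread('pics/scene0.png').astype(int)
d=abs(p-a).max(2);print('diff spare a,b',(d[245:290,270:340]>60).sum(),(d[295:350,390:462]>60).sum())
ob=env.get_obs();print(ob['clock'],ob['contact_force'],ob['ee_pos'])
ticket.close_job()
E
```

```text
[[ 0.5031 -0.1585  0.028 ]
 [ 0.575  -0.1768  0.028 ]] off [0.0001 0.    ] -14.32021246112144
(331, 200) [ 0.5073 -0.1419  0.025 ]
(331, 217) [ 0.5029 -0.1592  0.0244]
(331, 235) [ 0.4982 -0.1779  0.0244]
(315, 217) [ 0.4868 -0.155   0.0249]
(345, 217) [ 0.517  -0.1627  0.0247]
(280, 200) [ 0.4537 -0.1308  0.0076]
(280, 225) [ 0.446  -0.1573  0.0078]
diff spare a,b 8 0
23.1917 [ 0.4465 -0.7138  0.9179] [ 0.4996 -0.1568  0.2473]
the job is handed in; nothing more can be done
```

The face-down black carrier now lies wafer up on the loading pad, and I handed the job in at 23.2 s of the 51 s allowed. I pinched its grip bar, lifted it until it hung, set its edge on the pad and led the bar down in an arc, then released it and backed off.

Last checks from the wrist camera, just before handing in:
- **Position:** the plate centre is within about 1 mm of the measured pad centre. The calibration itself is good to about 2 mm.
- **Alignment:** the carrier lies at -14.3°, against about -15° for the rails.
- **Flatness:** the wafer's depth readings are level to within 1 mm. They read about 17 mm above the pad, a few mm under the 20 mm thickness; most likely depth noise or a recessed wafer.
- **Spares:** the before and after scene pictures show essentially no change at either spare.
- **Robot:** the gripper was clear of everything, with the tool about 0.25 m up.

No check failed. The pad's yaw measured between -14.4° and -15.3° depending on the view, which is well inside the tolerance.

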